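Tip the drained tube rack onto its feet and push it home

ROBOT

A 6-joint arm with a two-finger parallel gripper is mounted at the origin on the work surface. World frame = base frame: x ahead of the robot, y to its left, z up, the work surface at z = 0. Lengths are in m, angles in rad, forces in N, time in s.
With the tool pointing down it reaches from about 0.275 to 0.875 m from the base axis. Payload 12.5 kg.
Tool frame: the origin (TCP) lies between the finger pads; the fingertips stand 17 mm ahead of it and the grasp point (between the pads) lies 2 mm behind it (bot.tcp_to_tips is the distance from the TCP to the fingertips, in m); z points along the fingers, y is the line along which they close (so a half turn about z gives the same grasp; the last joint's range is limited). The gripper opens to 85 mm and grips with 20 to 120 N. Pads are 22 mm wide; open, the fingers measure 114 mm over their backs; the gripper's body (76 mm by 85 mm) begins 54 mm behind the grasp point. The pads swing forward as they close: fully open they stand 13 mm farther back than shut.
Start: joints at [1.067, 0.351, 1.652, -0, 1.139, -0.085], TCP at [0.224, 0.502, 0.248] pointing down, gripper open.
Joint ranges: [-2.75, 2.75], [-0.79, 2.1], [0.01, 2.65], [-1.57, 4.71], [0.07, 3.14], [-2.87, 2.87]. Speed limits (rad/s): [2.22, 2.22, 2.79, 3.14, 3.14, 3.14].

INTERFACE

Orientations are given as a rotation vector (axis times angle).
In Python, from bench import bot gives the robot as it stands. The module is installed in compiled form; this text tells all that it offers.
- The arm moves only by the tool jog_arm, never from a script. Its argument "targets" is a list of rows, each an object of numbers: "tx", "ty", "tz": the shift along the world's x, y, z in mm; "ax", "ay", "az": the turn, a rotation vector about the world's x, y, z in degrees; "gripper": the gripper's target within -1 to 1 (fully open at 1, half-way at 0, shut at -1). A call has 1 to 5 rows; each row shifts and turns the commanded pose from where the row before left it; what a row does not reach is not made up. A row lasts 1/8 s, in which the tool goes at most 62.5 mm and 10.7 degrees, less where a joint would pass 70% of its speed; a pose out of reach is approached as far as the arm can. A call is refused whole if a number of a shift passes 62.5 or a number of a turn 10.7, either way. A call with a gripper value outside its range is refused whole. The fingers move at their own pace and stop on an object; "grip_force" is the grip in N (left out, the last holds). Time passes only in rows, so rows that do not move let the fingers close. It gives the time, the measured TCP pose, the force, the opening and the grip force at its end, in the units of the state.
- bot.sense(): the state, without advancing time (a new reading comes with each control period).
- bot.snapshot(name): name is "scene" or "top"; returns the picture (384x512x3 uint8, red, green, blue); there is no depth.
- bot.calibration(name): a dict with "vfov" (degrees; the focal length in pixels is half the picture's height over the tangent of half this angle, whatever the lens; pixels are square), "cx", "cy" (the principal point, pixels), "R" (3x3) and "t" (3): a world point X has camera coordinates R X + t. Camera axes: x right, y down, z forward; pixel columns grow to the right and rows downward; lengths in m; the calibration is good to about 2 mm. A picture is of the moment at which its call begins. calibration takes no time and is no camera call.
- bot.finish_job(): hands the job in; it is judged then, once.
Trained networks look in the newest picture that a camera, given by its name, has taken for a name from the list of things; names that differ only in an ending like _2 or _b are one class to them, and where a whole thing is asked for, a point or a joint stands for the part that bears it (a point fixed in the world has none). Each returns a list of dicts, best first, with "score" (0 to 1); they miss things now and then, are a little off and sometimes report something else, mostly with a low value. They report only what shows in the picture. A call takes as long as a camera call. They do not tell look-alikes from the thing itself.
- bot.look_for(camera, target): "pixel" ([column, row] in pixels, amid what is visible of it).
- bot.cut_out(camera, target): "region" (384x512 bool, what is visible of it) and "pixel" ([column, row] in pixels, amid what is visible of it).
The state is a dict: "time": time; "joint_positions": joint angles; "joint_vel": joint speeds; "joint_efforts": joint torques, N m; "tcp_pos": TCP position; "tool_rot": TCP orientation; "force": force on the tool from outside, world axes, zero at the start; "wrist_torque": the same for the moment, N m; "opening": opening from 0.0 (shut) to 1.0 (fully open); "grip_force": force on a finger pad.
Only numpy, scipy, OpenCV 4.12 (cv2) and the standard library are available. Lean on these libraries where they do the work, as an engineer would, in place of code of your own. Each camera call takes 0.05 s, during which the arm holds its last target. There are 200 camera calls.

TASK

The stepped tube rack was left standing on its end to drain. Push it over, away from its stepped side, so that it stands on its feet on the bench, then push it along the bench until its low end sits flush against the front of the block heater, its whole width on the heater's front. Only push it, never lift it, leave everything else where it is, and finish with the hand clear.

Things in the scene. Friction and masses are not known exactly. Their poses are not given: they have to be found in the camera images.
- rack: White plastic stepped tube rack, 140 x 100 mm, 110-225 g, on its tall end at the start. Origin: centre of the tall end's outer face (75 x 100). z: along the length to the low end (up at the start). x: towards the open underside with the feet, level at the start: the way it must fall, roughly away from the robot; points straight down once on its feet. y: across the width.
- rack_deck (a point): Middle of the top deck's face (rack x -2.5, y 0, z 117.5 mm), a good place to push towards rack +x: it tips rather than slides, and beyond about 35 degrees falls onto its feet by itself. Decks with round holes face rack -x: at x -37.5 for z 0-50, -17.5 for z 50-95, -2.5 for z 95-140 mm; feet plane x +37.5. So on its feet it is 75 mm high at the tall end, then 55, then 40.
- rack_heel (a point): Middle of the rack's lower edge at the tall end, between end face and feet plane (rack x +37.5, y 0, z 0 mm): the edge about which it tips; it stays on the bench.
- rack_toe (a point): Middle of the rack's lower edge at the low end (rack x +37.5, y 0, z 140 mm): 140 mm up at the start; on the feet it is at bench height and is what goes to the heater.
- heater_front (a point): Middle, at bench height, of the front of the white block heater fixed to the bench (200 deep, 300 wide, 116 mm high with its aluminium block). The lowest 55 mm of the front is a vertical plane through this point, 150 mm to either side; a sloped panel with a display leans back above it. -x points out of the front, roughly to the robot; y runs along the front; z up.
- amber_bottle: Bystander: amber glass bottle, 54 mm across, 130 mm high. Origin: centre of underside.
- small_bottle: Bystander: white bottle, 44 mm across, 85 mm high. Origin: centre of underside.
- jar: Bystander: clear jar with white cap, 56 mm across, 60 mm high. Origin: centre of underside.
- beaker: Bystander: small glass beaker, 52 mm across, 75 mm high. Origin: centre of underside.
- tip_box: Bystander: grey pipette tip box with a clear lid, 88 (x) x 123 (y) x 76 mm high. Origin: centre of underside.
- flat_rack: Bystander: low white rack with a single flat deck, already on its feet, 70 (x) x 130 (y) x 45 mm high. Origin: centre of underside.
Not all that is in view belongs to the job. Leave any brown or pink look-alike of the rack alone.

How it is judged:
On the way, in this order (a step that is already met when the one before it is completed fails the run):
1. the rack stands on its feet, not yet against the heater (angle between rack's own x axis and vertical above 3.04 rad and x of rack_toe in the frame of heater_front below -0.02 m), for 0.3 s.
2. the rack, on its feet, is flush against the heater's front (angle between rack's own x axis and vertical above 3.04 rad and x of rack_toe in the frame of heater_front above -0.006 m and angle between the z axis of rack and the x axis of heater_front, either way round below 0.08 rad and y of rack_toe in the frame of heater_front between -0.105 and 0.105 m), for 0.2 s.
At the end, for the whole second after the job is handed in: The rack is at rest on its feet (its x axis within about 6 degrees of straight down, its lower edges within 6 mm of the bench), the middle of its low end within 6 mm of the heater's front plane and square to it within 4.5 degrees, and no more than 105 mm to either side of the middle of the front (all of step 2 and linear speed of rack below 0.01 m/s and height (world z) of each of rack_heel, rack_toe below 0.006 m); the robot touches nothing.
It fails at once if the rack is lifted (its heel edge more than 15 mm off the bench) (height (world z) of rack_heel above 0.015 m).
It fails at once if another thing on the bench is disturbed (moved more than 20 mm) (distance of any of amber_bottle, small_bottle, jar, beaker, tip_box, flat_rack from where it was at the start of the episode above 0.02 m).
It also fails if it takes over 48 s, if anything falls off the work surface, if the arm or the gripper's body presses on something with over 40 N, if the wrist force passes 120 N, or if a joint passes its speed limit or range.

## Working session

There is one attempt and no reset: what is moved stays moved. The work goes in short steps, Python scripts to look and compute and a tool call to move; the robot and the scene stay as the last step left them, time stands still between calls to the robot, and variables do not carry over. Pictures are saved under pics/ and viewed, at most 10 in all, crops included, and the job is handed in when it is done.

Besides the shell and the picture viewer there is one more tool, called as name([rows], argument=value, ...), one row to a line, values as JSON. jog_arm: Moves the arm, as the interface text tells. Its arguments: {"type":"object","properties":{"targets":{"type":"array"},"grip_force":{"type":"number"}},"required":["targets"]}

```bash
mkdir -p pics; cat > h.py <<'E'
from bench import bot
import numpy as np, cv2
def save(n,f,crop=None,s=1):
    im=bot.snapshot(n)
    o=im if crop is None else im[crop[1]:crop[3],crop[0]:crop[2]]
    cv2.imwrite('pics/'+f,cv2.resize(o[:,:,::-1],None,fx=s,fy=s,interpolation=cv2.INTER_CUBIC)); return im
def K(n):
    c=bot.calibration(n); f=192/np.tan(np.radians(c['vfov'])/2); return f,c['cx'],c['cy'],np.array(c['R']),np.array(c['t'])
def ray(n,p,z):
    f,cx,cy,R,t=K(n); d=R.T@np.array([(p[0]-cx)/f,(p[1]-cy)/f,1]); o=-R.T@t
    return o+d*(z-o[2])/d[2]
def proj(n,X):
    f,cx,cy,R,t=K(n); q=np.atleast_2d(X)@R.T+t; return np.c_[q[:,0]/q[:,2]*f+cx,q[:,1]/q[:,2]*f+cy]
E
python3 - <<'E'
from h import *
np.set_printoptions(precision=3,suppress=True)
for n in ['scene','top']:
    save(n,n+'0.png',s=1.5); f,cx,cy,R,t=K(n); print(n,f,cx,cy,-R.T@t,R[2])
    for k in ['rack','rack_deck','heater_front','amber_bottle','small_bottle','jar','beaker','tip_box','flat_rack']:
        print(k,[(np.round(d['pixel']).tolist(),round(d['score'],2)) for d in bot.look_for(n,k)][:4])
print(bot.sense())
E
```

```text
scene 461.03390590902444 249.32182676059753 189.49630963010958 [1.029 0.689 1.301] [-0.341 -0.447 -0.827]
rack [([290.0, 234.0], 0.7), ([350.0, 221.0], 0.69), ([303.0, 187.0], 0.56), ([322.0, 292.0], 0.28)]
rack_deck [([291.0, 232.0], 0.9), ([348.0, 220.0], 0.66), ([307.0, 187.0], 0.62)]
heater_front [([182.0, 284.0], 0.89)]
amber_bottle [([319.0, 293.0], 0.68), ([213.0, 167.0], 0.67)]
small_bottle [([277.0, 316.0], 0.58), ([321.0, 345.0], 0.52), ([288.0, 234.0], 0.25)]
jar [([238.0, 182.0], 0.77), ([286.0, 233.0], 0.33)]
beaker [([209.0, 195.0], 0.53)]
tip_box [([322.0, 344.0], 0.71)]
flat_rack [([211.0, 166.0], 0.68)]
top 472.62270956372976 260.76478169010437 189.68527490232236 [0.374 0.007 1.482] [ 0.129  0.024 -0.991]
rack [([180.0, 267.0], 0.85), ([199.0, 207.0], 0.81), ([238.0, 254.0], 0.71)]
rack_deck [([202.0, 203.0], 0.97), ([235.0, 256.0], 0.8), ([178.0, 266.0], 0.65)]
heater_front [([226.0, 98.0], 0.66)]
amber_bottle [([137.0, 191.0], 0.76)]
small_bottle [([149.0, 152.0], 0.48)]
jar [([286.0, 200.0], 0.61)]
beaker [([293.0, 164.0], 0.61), ([202.0, 207.0], 0.17)]
tip_box [([107.0, 162.0], 0.93)]
flat_rack [([326.0, 196.0], 0.66)]
{'time': 1.0, 'joint_positions': array([ 1.067,  0.351,  1.652, -0.   ,  1.139, -0.085]), 'joint_vel': array([ 0.002,  0.   ,  0.   ,  0.001,  0.001, -0.001]), 'joint_efforts': array([  0.004, -50.603, -29.164,   0.   ,   0.001,   0.   ]), 'tcp_pos': array([0.224, 0.502, 0.248]), 'tool_rot': array([0.653, 3.073, 0.   ]), 'force': array([-0.235,  0.527, -0.089]), 'wrist_torque': array([0.026, 0.007, 0.031]), 'grip_force': 0.0, 'opening': 0.9992768383249313}
```

View pics/scene0.png

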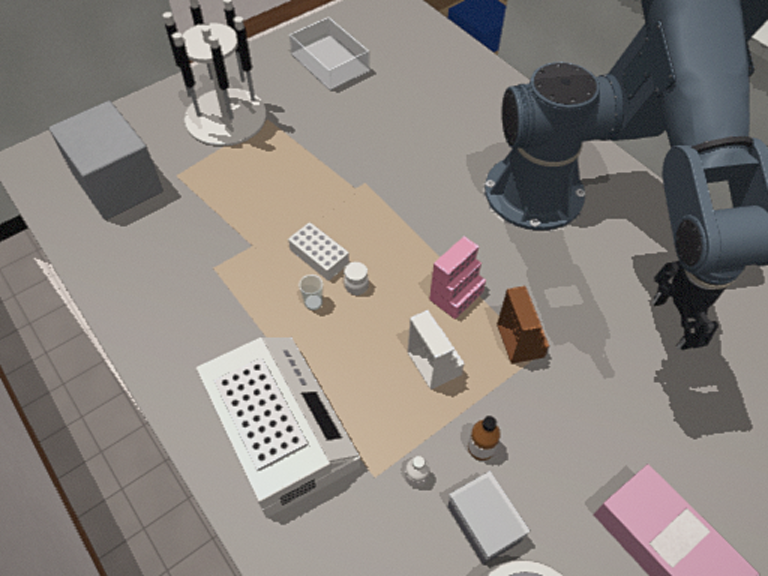

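View pics/top0.png

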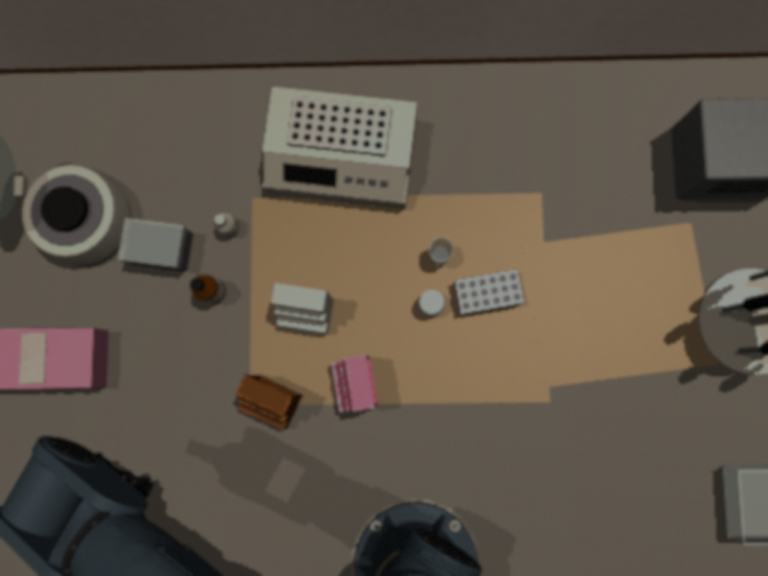

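White rack is at top (201,205) and scene (290,232). The look-alikes are brown at top (178,267) and pink at top (236,256). I choose the white one, and I'll check it in one close crop while fitting the poses by silhouette.

```bash
cat > fit.py <<'E'
from h import *
from scipy.optimize import minimize
# rack prism as boxes in rack frame (x,z)
B=[(-.0375,.0375,0,.05),(-.0175,.0375,.05,.095),(-.0025,.0375,.095,.14)]
def corners(b): return np.array([[x,y,z] for x in b[:2] for y in(-.05,.05) for z in b[2:]])
def pose(px,py,yaw,standing):
    c,s=np.cos(yaw),np.sin(yaw); e=np.array([c,s,0]); k=np.array([0,0,1.])
    if standing: X,Z,O=e,k,np.array([px,py,0])            # px,py: end-face centre
    else: X,Z,O=-k,e,np.array([px,py,.0375])
    return np.c_[X,np.cross(Z,X),Z],O
def sil(n,R,O):
    m=np.zeros((384*4,512*4),np.uint8)
    for b in B:
        p=proj(n,corners(b)@R.T+O); h=cv2.convexHull(((p+.5)*4).astype(np.float32)).astype(np.int32)
        cv2.fillConvexPoly(m,h,255)
    return cv2.resize(m,(512,384),interpolation=cv2.INTER_AREA)/255.
def fit(masks,x0,standing):
    def cost(q):
        c=0
        for n,m in masks.items():
            s=sil(n,*pose(*q,standing)); c+=1-np.minimum(s,m).sum()/np.maximum(s,m).sum()
        return c
    S=np.array([x0]+[np.array(x0)+d for d in np.diag([.02,.02,.2])])
    r=minimize(cost,x0,method='Nelder-Mead',options=dict(initial_simplex=S,xatol=1e-4,fatol=1e-4)); return r.x,r.fun
def pick(n,px,what='rack'):
    return min(bot.cut_out(n,what),key=lambda d:np.hypot(*(np.array(d['pixel'])-px)))['region'].astype(float)
E
python3 - <<'E'
from fit import *
np.set_printoptions(precision=4,suppress=True)
save('scene','rk.png',(110,180,370,380),3); bot.snapshot('top')
m={'scene':pick('scene',(290,233)),'top':pick('top',(201,205))}
print([x.sum() for x in m.values()], ray('top',(201,205),.07))
x0=ray('top',(201,205),.07)
for y0 in(0,-.3,.3): print(fit(m,[x0[0],x0[1],y0],True))
for n in m: print(n,{k:fit({n:m[n]},[x0[0],x0[1],0],True) for k in[1]})
for k,z,p in [('amber_bottle',.07,(137,191)),('small_bottle',.04,(149,152)),('jar',.03,(286,200)),('beaker',.04,(293,164)),('tip_box',.076,(107,162)),('flat_rack',.045,(326,196)),('brown',.07,(178,267)),('pink',.07,(236,256)),('heaterfront',.03,(226,129))]: print(k,ray('top',p,z))
h=bot.cut_out('scene','heater_front')[0]['region'];print(h.sum())
E
```

```text
[np.float64(1143.0), np.float64(1141.0)] [0.5139 0.2211 0.07  ]
(array([ 0.5115,  0.2206, -0.1313]), np.float64(0.1345500275816941))
(array([ 0.5117,  0.2197, -0.1313]), np.float64(0.13436090515986443))
(array([ 0.5118,  0.2201, -0.1385]), np.float64(0.13490431898873412))
scene {1: (array([ 0.5128,  0.2209, -0.1652]), np.float64(0.06786162957645347))}
top {1: (array([ 0.511 ,  0.2211, -0.1281]), np.float64(0.057973184509630626))}
amber_bottle [0.5593 0.416  0.07  ]
small_bottle [0.6857 0.3897 0.04  ]
jar [ 0.5297 -0.0359  0.03  ]
beaker [ 0.6403 -0.0593  0.04  ]
tip_box [0.649  0.5084 0.076 ]
flat_rack [ 0.5386 -0.1576  0.045 ]
brown [0.3304 0.2886 0.07  ]
pink [0.3607 0.1163 0.07  ]
heaterfront [0.7577 0.1491 0.03  ]
7578
```

View pics/rk.png

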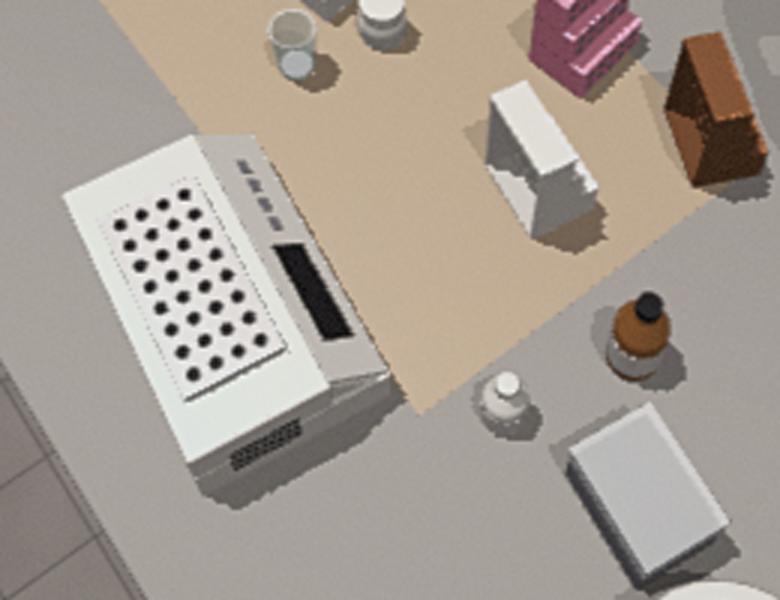

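The white rack (crop (540,160)) stands on end with its open underside facing the heater. The heater's front top edge runs (252,135)–(388,375) in the crop. Next I fit the heater.

```bash
cat > heat.py <<'E'
from fit import *
np.set_printoptions(precision=4,suppress=True)
a=ray('scene',(194.0,225),.055);b=ray('scene',(239.3,305),.055);print(a,b,np.linalg.norm(a-b),'yaw',np.arctan2(-(b-a)[0],(b-a)[1]),'mid',(a+b)/2)
bot.snapshot('top');bot.snapshot('scene')
M={n:bot.cut_out(n,'heater_front')[0]['region'].astype(float) for n in('scene','top')}
print([m.sum() for m in M.values()])
def silh(n,q):
    x,y,w,d,h=q; c,s=np.cos(w),np.sin(w)
    P=np.array([[u,v,z] for v in(-.15,.15) for u,z in((0,0),(0,.055),(d,h),(.2,h),(.2,0))])
    P=P@np.array([[c,s,0],[-s,c,0],[0,0,1]])+[x,y,0]
    m=np.zeros((384*4,512*4),np.uint8); cv2.fillConvexPoly(m,cv2.convexHull(((proj(n,P)+.5)*4).astype(np.float32)).astype(np.int32),255)
    return cv2.resize(m,(512,384),interpolation=cv2.INTER_AREA)/255.
def cost(q): return sum(1-np.minimum(s,m).sum()/np.maximum(s,m).sum() for n,m in M.items() for s in[silh(n,q)])
x0=np.array([(a+b)[0]/2,(a+b)[1]/2,np.arctan2(-(b-a)[0],(b-a)[1]),.06,.11])
r=minimize(cost,x0,method='Nelder-Mead',options=dict(initial_simplex=np.array([x0]+[x0+d for d in np.diag([.015,.015,.05,.02,-.01])]),maxiter=600))
print(r.x,r.fun,cost(x0))
E
python3 heat.py
python3 - <<'E'
from h import *
save('top','ht.png',(140,40,320,210),4)
E
```

```text
[0.7323 0.0174 0.055 ] [0.7727 0.3089 0.055 ] 0.2942694010374399 yaw -0.13766934713213233 mid [0.7525 0.1632 0.055 ]
[np.float64(7542.0), np.float64(7136.0)]
[ 0.7498  0.1592 -0.1333  0.0733  0.1008] 0.03645486498741424 0.1051632970420544
```

View pics/ht.png

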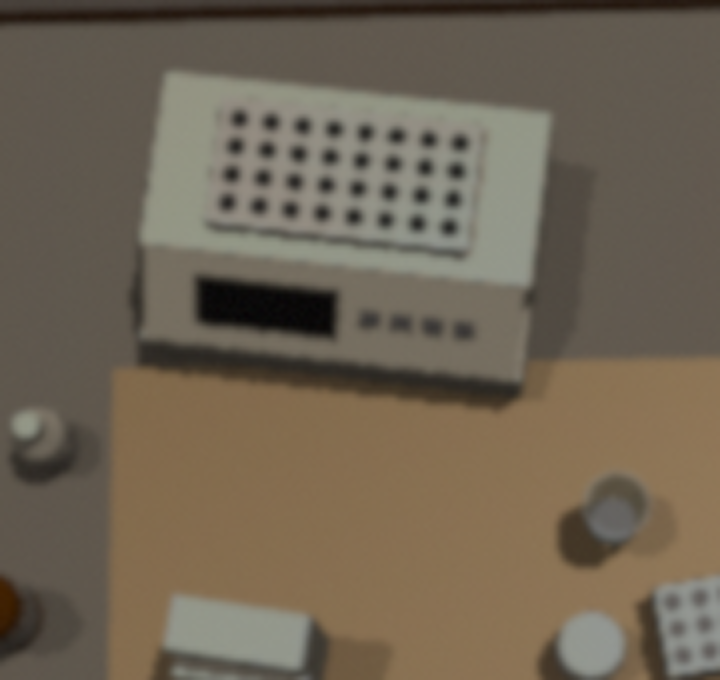

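The fits: rack origin is about (0.512, 0.2205) with yaw −0.135. The heater front is about (0.750, 0.159) with yaw −0.133. They are almost aligned, so it is a straight push along (0.991, −0.134). I go behind the deck with the fingers half open and across the rack's width.

jog_arm([
  {"tx":40,"ty":-45,"az":5.5,"gripper":0},
  {"tx":40,"ty":-45,"az":5.5,"gripper":0},
  {"tx":40,"ty":-45,"az":5.3,"gripper":0},
  {"tx":40,"ty":-45,"gripper":0},
  {"tx":40,"ty":-45,"gripper":0},
])

```text
invalid input
```

jog_arm([
  {"tx":40,"ty":-45,"tz":0,"ax":0,"ay":0,"az":5.5,"gripper":0},
  {"tx":40,"ty":-45,"tz":0,"ax":0,"ay":0,"az":5.5,"gripper":0},
  {"tx":40,"ty":-45,"tz":0,"ax":0,"ay":0,"az":5.3,"gripper":0},
  {"tx":40,"ty":-45,"tz":0,"ax":0,"ay":0,"az":0,"gripper":0},
  {"tx":40,"ty":-45,"tz":0,"ax":0,"ay":0,"az":0,"gripper":0},
])

```text
time: 2.12
tcp_pos: [0.4248, 0.2759, 0.2485]
tool_rot: [0.211, 3.134, 0.001]
force: [0.7, 1.3, 0.4]
opening: 0.5
grip_force: 0.0
```

jog_arm([
  {"tx":23,"ty":-25,"tz":0,"ax":0,"ay":0,"az":0,"gripper":0},
  {"tx":22,"ty":-25,"tz":0,"ax":0,"ay":0,"az":0,"gripper":0},
  {"tx":0,"ty":0,"tz":-58,"ax":0,"ay":0,"az":0,"gripper":0},
  {"tx":0,"ty":0,"tz":-56,"ax":0,"ay":0,"az":0,"gripper":0},
  {"tx":0,"ty":0,"tz":0,"ax":0,"ay":0,"az":0,"gripper":0},
])

```text
time: 2.75
tcp_pos: [0.4668, 0.2267, 0.1316]
tool_rot: [-0.211, -3.128, 0.005]
force: [0.5, -0.3, 0.7]
opening: 0.501
grip_force: 0.0
```

```bash
python3 - <<'E'
from h import *
save('scene','c1.png',(230,150,380,290),4); print(bot.sense()['tcp_pos'],bot.sense()['force'])
E
```

```text
[0.46833986 0.22738246 0.13423225] [0.16640235 0.45924814 0.66790667]
```

View pics/c1.png

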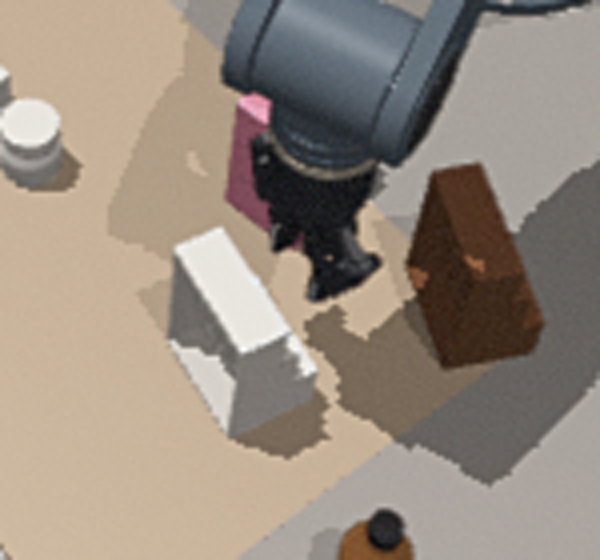

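The hand stands behind the rack's deck side (crop (330,230)), with the white rack at (240,310) and the path clear. I push slowly.

jog_arm([
  {"tx":12,"ty":-1.6,"tz":0,"ax":0,"ay":0,"az":0,"gripper":0},
  {"tx":12,"ty":-1.6,"tz":0,"ax":0,"ay":0,"az":0,"gripper":0},
  {"tx":10,"ty":-1.4,"tz":0,"ax":0,"ay":0,"az":0,"gripper":0},
  {"tx":10,"ty":-1.4,"tz":0,"ax":0,"ay":0,"az":0,"gripper":0},
  {"tx":10,"ty":-1.4,"tz":0,"ax":0,"ay":0,"az":0,"gripper":0},
])

```text
time: 3.42
tcp_pos: [0.5234, 0.2199, 0.1344]
tool_rot: [0.211, 3.134, 0.0]
force: [-0.5, -0.1, 1.0]
opening: 0.499
grip_force: 0.2
```

```bash
python3 - <<'E'
from h import *
save('scene','c2.png',(230,150,380,290),4); print(bot.sense()['tcp_pos'],bot.sense()['force'])
E
```

```text
[0.52435402 0.21976993 0.13440673] [-0.38303539 -1.49610812 -0.06532943]
```

View pics/c2.png

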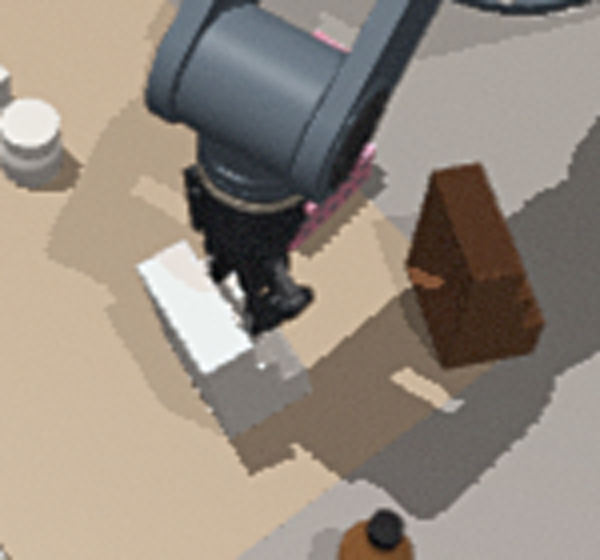

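The rack is tipping (top edge moved to crop (195,305)) and its base is still in place. I keep going.

jog_arm([
  {"tx":10,"ty":-1.4,"tz":1,"ax":0,"ay":0,"az":0,"gripper":0},
  {"tx":10,"ty":-1.4,"tz":1,"ax":0,"ay":0,"az":0,"gripper":0},
  {"tx":10,"ty":-1.4,"tz":1,"ax":0,"ay":0,"az":0,"gripper":0},
  {"tx":10,"ty":-1.4,"tz":0,"ax":0,"ay":0,"az":0,"gripper":0},
  {"tx":10,"ty":-1.4,"tz":0,"ax":0,"ay":0,"az":0,"gripper":0},
])

```text
time: 4.1
tcp_pos: [0.5733, 0.2129, 0.1372]
tool_rot: [0.211, 3.134, -0.0]
force: [1.0, 0.1, 0.2]
opening: 0.501
grip_force: 0.0
```

```bash
python3 - <<'E'
from h import *
save('scene','c3.png',(210,150,360,290),4); print(bot.sense()['tcp_pos'],bot.sense()['force'])
E
```

```text
[0.57431696 0.21275408 0.13733816] [-0.7973532  -0.45681354  0.26323902]
```

View pics/c3.png

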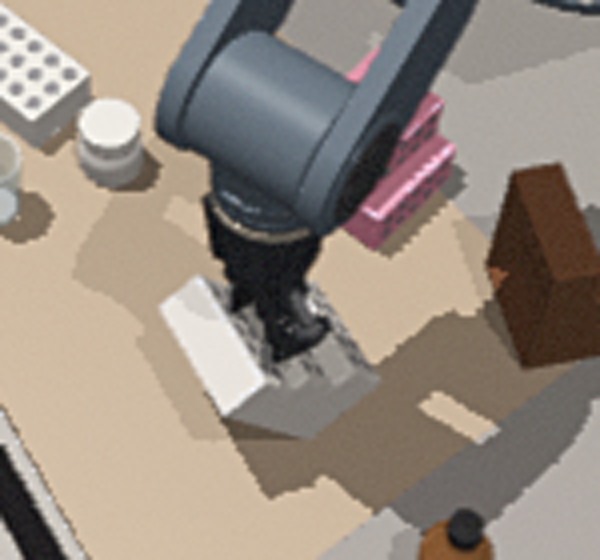

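It is about 35° over (low end at crop (215,350)). A bit more push will let it fall.

jog_arm([
  {"tx":10,"ty":-1.4,"tz":0,"ax":0,"ay":0,"az":0,"gripper":0},
  {"tx":10,"ty":-1.4,"tz":0,"ax":0,"ay":0,"az":0,"gripper":0},
  {"tx":6,"ty":-0.8,"tz":0,"ax":0,"ay":0,"az":0,"gripper":0},
  {"tx":0,"ty":0,"tz":0,"ax":0,"ay":0,"az":0,"gripper":0},
  {"tx":0,"ty":0,"tz":20,"ax":0,"ay":0,"az":0,"gripper":0},
])

```text
time: 4.78
tcp_pos: [0.5977, 0.2093, 0.1567]
tool_rot: [-0.21, -3.132, 0.002]
force: [0.1, -0.1, 0.5]
opening: 0.499
grip_force: 0.0
```

```bash
python3 - <<'E'
from h import *
save('scene','c4.png',(210,150,360,290),4); print(bot.sense()['tcp_pos'],bot.sense()['force'])
E
```

```text
[0.59933912 0.2097883  0.16083504] [1.26486783 0.30011883 3.36321744]
```

View pics/c4.png

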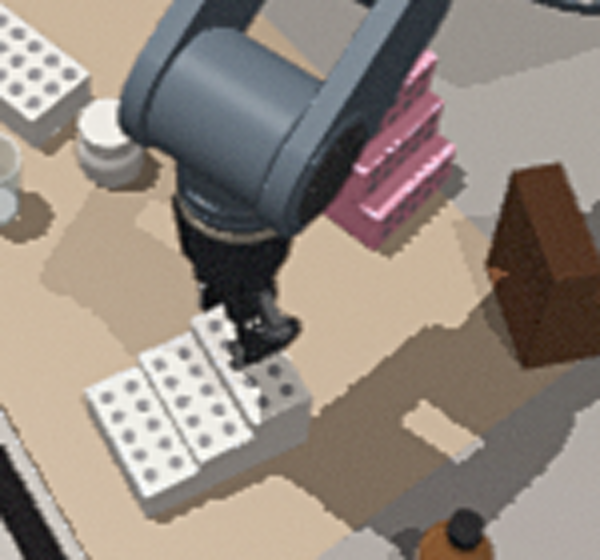

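The rack is on its feet with its low end (crop (120,450)) facing the heater. I back off behind the tall end and measure.

jog_arm([
  {"tx":-40,"ty":5.4,"tz":10,"ax":0,"ay":0,"az":0,"gripper":0},
  {"tx":-50,"ty":6.6,"tz":0,"ax":0,"ay":0,"az":0,"gripper":0},
  {"tx":-30,"ty":4,"tz":0,"ax":0,"ay":0,"az":0,"gripper":0},
  {"tx":0,"ty":0,"tz":0,"ax":0,"ay":0,"az":0,"gripper":0},
])

```text
time: 5.32
tcp_pos: [0.4775, 0.226, 0.1686]
tool_rot: [0.209, 3.134, 0.001]
force: [0.5, -0.5, 1.2]
opening: 0.501
grip_force: 0.0
```

```bash
cat > meas.py <<'E'
from fit import *
np.set_printoptions(precision=4,suppress=True)
H=np.array([.7498,.1592]); w=-.1333; ex=np.array([np.cos(w),np.sin(w)]); ey=np.array([-ex[1],ex[0]])
m={}
for n in('scene','top'):
    bot.snapshot(n); c=np.array([.62,.206,.04]) ; m[n]=pick(n,proj(n,c)[0])
for mm in ({'scene':m['scene']},{'top':m['top']},m):
    q,f=fit(mm,[.552,.2155,-.13],False); toe=q[:2]+.14*np.array([np.cos(q[2]),np.sin(q[2])])
    print(list(mm),'end',q,'cost %.3f'%f,'toe in heater',(toe-H)@ex,(toe-H)@ey,'dyaw',q[2]-w)
print(bot.sense()['tcp_pos'],bot.sense()['time'])
E
python3 meas.py
```

```text
['scene'] end [ 0.5526  0.2148 -0.1772] cost 0.035 toe in heater -0.06293418886085943 0.022771236280262227 dyaw -0.04391110189862571
['top'] end [ 0.552   0.2155 -0.13  ] cost 1.000 toe in heater -0.0635286041470017 0.029973820400090136 dyaw 0.0032999999999999974
['scene', 'top'] end [ 0.5526  0.2148 -0.1772] cost 1.035 toe in heater -0.06293418886085943 0.022771236280262227 dyaw -0.04391110189862571
[0.4797 0.2255 0.1678] 5.525
```

jog_arm([
  {"tx":0,"ty":0,"tz":-60,"ax":0,"ay":0,"az":0,"gripper":0},
  {"tx":0,"ty":0,"tz":-60,"ax":0,"ay":0,"az":0,"gripper":0},
  {"tx":20,"ty":-2.7,"tz":0,"ax":0,"ay":0,"az":0,"gripper":0},
  {"tx":20,"ty":-2.7,"tz":0,"ax":0,"ay":0,"az":0,"gripper":0},
  {"tx":10,"ty":-1.4,"tz":0,"ax":0,"ay":0,"az":0,"gripper":0},
])

```text
time: 6.15
tcp_pos: [0.5301, 0.2183, 0.047]
tool_rot: [0.212, 3.134, 0.0]
force: [-0.1, 0.0, -0.1]
opening: 0.502
grip_force: 0.0
```

jog_arm([
  {"tx":8,"ty":-1,"tz":0,"ax":0,"ay":0,"az":0,"gripper":0},
  {"tx":8,"ty":-1,"tz":0,"ax":0,"ay":0,"az":0,"gripper":0},
  {"tx":8,"ty":-1,"tz":0,"ax":0,"ay":0,"az":0,"gripper":0},
  {"tx":8,"ty":-1.2,"tz":0,"ax":0,"ay":0,"az":0,"gripper":0},
  {"tx":8,"ty":-1.2,"tz":0,"ax":0,"ay":0,"az":0,"gripper":0},
])

```text
time: 6.78
tcp_pos: [0.5691, 0.2132, 0.0473]
tool_rot: [-0.211, -3.134, 0.0]
force: [-0.2, -0.1, -0.5]
opening: 0.498
grip_force: 0.0
```

```bash
sed -i 's/\[\.62,\.206,\.04\]/[.645,.203,.04]/; s/\[\.552,\.2155,-\.13\]/[.575,.2125,-.13]/' meas.py; python3 meas.py; python3 -c "
from fit import *
print([d['pixel'] for d in bot.cut_out('top','rack')],proj('top',[.645,.203,.04]))"
```

```text
['scene'] end [ 0.5831  0.2107 -0.1481] cost 0.035 toe in heater -0.032089817478427755 0.026786519246892595 dyaw -0.01480008792365578
['top'] end [ 0.5918  0.1979 -0.051 ] cost 0.511 toe in heater -0.02225516529037512 0.028821918585949447 dyaw 0.08233707024568578
['scene', 'top'] end [ 0.5841  0.2105 -0.1487] cost 0.560 toe in heater -0.031047397216623866 0.02672300345752756 dyaw -0.015355621472546599
[0.5687 0.2132 0.0473] 6.975
[[220.6, 151.4], [241.5, 248.4], [160.7, 263.2]] [[208.45756903 163.85566538]]
```

The rack follows and stays square, with about 32 mm left.

jog_arm([
  {"tx":7,"ty":-0.9,"tz":0,"ax":0,"ay":0,"az":0,"gripper":0},
  {"tx":7,"ty":-0.9,"tz":0,"ax":0,"ay":0,"az":0,"gripper":0},
  {"tx":6,"ty":-0.8,"tz":0,"ax":0,"ay":0,"az":0,"gripper":0},
  {"tx":4,"ty":-0.5,"tz":0,"ax":0,"ay":0,"az":0,"gripper":0},
  {"tx":2,"ty":-0.3,"tz":0,"ax":0,"ay":0,"az":0,"gripper":0},
])

```text
time: 7.65
tcp_pos: [0.5949, 0.2098, 0.0473]
tool_rot: [-0.211, -3.134, 0.0]
force: [-2.0, 0.3, -0.1]
opening: 0.498
grip_force: 0.0
```

jog_arm([
  {"tx":1.5,"ty":-0.2,"tz":0,"ax":0,"ay":0,"az":0,"gripper":0},
  {"tx":1.5,"ty":-0.2,"tz":0,"ax":0,"ay":0,"az":0,"gripper":0},
])

```text
time: 7.9
tcp_pos: [0.5976, 0.2095, 0.0473]
tool_rot: [-0.211, -3.134, 0.0]
force: [-1.6, -0.5, 0.5]
opening: 0.497
grip_force: 0.0
```

jog_arm([
  {"tx":1.5,"ty":-0.2,"tz":0,"ax":0,"ay":0,"az":0,"gripper":0},
  {"tx":1,"ty":-0.1,"tz":0,"ax":0,"ay":0,"az":0,"gripper":0},
])

```text
time: 8.15
tcp_pos: [0.6002, 0.2092, 0.0473]
tool_rot: [-0.211, -3.134, 0.0]
force: [-1.5, -0.5, 0.7]
opening: 0.5
grip_force: 0.0
```

jog_arm([
  {"tx":1,"ty":-0.1,"tz":0,"ax":0,"ay":0,"az":0,"gripper":0},
])

```text
time: 8.28
tcp_pos: [0.6009, 0.2091, 0.0472]
tool_rot: [-0.211, -3.134, 0.0]
force: [-5.7, 1.1, 1.5]
opening: 0.502
grip_force: 0.0
```

jog_arm([
  {"tx":1,"ty":-0.1,"tz":0,"ax":0,"ay":0,"az":0,"gripper":0},
  {"tx":0,"ty":0,"tz":0,"ax":0,"ay":0,"az":0,"gripper":0},
])

```text
time: 8.52
tcp_pos: [0.6009, 0.2091, 0.0469]
tool_rot: [-0.21, -3.132, 0.001]
force: [-8.1, 1.3, 2.0]
opening: 0.501
grip_force: 0.0
```

```bash
sed -i 's/\[\.645,\.203,\.04\]/[.68,.199,.04]/; s/\[\.575,\.2125,-\.13\]/[.612,.206,-.13]/' meas.py; python3 meas.py; python3 -c "
from h import *
print(bot.sense()['force'])"
```

```text
['scene'] end [ 0.6125  0.2047 -0.1098] cost 0.065 toe in heater -0.00213328453821193 0.03013534090615681 dyaw 0.023497769567841192
['top'] end [0.6347 0.1534 0.3598] cost 0.614 toe in heater 0.010059690173962231 0.04522740519011672 dyaw 0.4930613321418854
['scene', 'top'] end [ 0.6141  0.2047 -0.113 ] cost 0.696 toe in heater -0.0006106876912894284 0.029875087173783055 dyaw 0.020320786604759666
[0.6009 0.2091 0.0469] 8.725
[-7.53451126  2.39305605  2.40727821]
```

Contact is firm: the TCP has stopped and the force is rising. One small nudge seats it, then I retreat straight back and up.

jog_arm([
  {"tx":1.5,"ty":-0.2,"tz":0,"ax":0,"ay":0,"az":0,"gripper":0},
  {"tx":0,"ty":0,"tz":0,"ax":0,"ay":0,"az":0,"gripper":0},
])

```text
time: 8.98
tcp_pos: [0.6009, 0.209, 0.0464]
tool_rot: [-0.21, -3.128, 0.002]
force: [-14.8, 2.4, 2.9]
opening: 0.503
grip_force: 0.0
```

jog_arm([
  {"tx":-10,"ty":1.3,"tz":0,"ax":0,"ay":0,"az":0,"gripper":0},
  {"tx":-40,"ty":5.3,"tz":0,"ax":0,"ay":0,"az":0,"gripper":0},
  {"tx":-50,"ty":6.6,"tz":20,"ax":0,"ay":0,"az":0,"gripper":0},
  {"tx":0,"ty":0,"tz":60,"ax":0,"ay":0,"az":0,"gripper":0},
  {"tx":0,"ty":0,"tz":60,"ax":0,"ay":0,"az":0,"gripper":0},
])

```text
time: 9.6
tcp_pos: [0.5031, 0.222, 0.1891]
tool_rot: [0.21, 3.134, 0.0]
force: [1.3, 0.3, 0.3]
opening: 0.499
grip_force: 0.0
```

jog_arm([
  {"tx":-50,"ty":30,"tz":20,"ax":0,"ay":0,"az":0,"gripper":0},
  {"tx":-50,"ty":30,"tz":0,"ax":0,"ay":0,"az":0,"gripper":0},
  {"tx":-45,"ty":40,"tz":0,"ax":0,"ay":0,"az":0,"gripper":0},
  {"tx":-20,"ty":55,"tz":0,"ax":0,"ay":0,"az":0,"gripper":0},
  {"tx":0,"ty":0,"tz":0,"ax":0,"ay":0,"az":0,"gripper":0},
])

```text
time: 10.22
tcp_pos: [0.3372, 0.3796, 0.2077]
tool_rot: [0.204, 3.134, 0.003]
force: [-0.2, -0.2, 0.4]
opening: 0.501
grip_force: 0.0
```

```bash
python3 meas.py; python3 - <<'E'
from h import *
a=bot.snapshot('top')[60:230,120:350]; 
cv2.imwrite('pics/f.png',cv2.resize(a[:,:,::-1],None,fx=3.4,fy=3.4,interpolation=cv2.INTER_CUBIC))
E
```

```text
['scene'] end [ 0.6122  0.208  -0.1578] cost 0.064 toe in heater -0.0028621967569656477 0.0266119837551237 dyaw -0.024470581492160942
['top'] end [ 0.6135  0.2059 -0.1351] cost 0.044 toe in heater -0.001296213159171514 0.027912779188731852 dyaw -0.001790498801914897
['scene', 'top'] end [ 0.6134  0.2077 -0.152 ] cost 0.114 toe in heater -0.0016819648538177626 0.02727511190911333 dyaw -0.018743061411482326
[0.3391 0.3762 0.2073] 10.425
```

View pics/f.png

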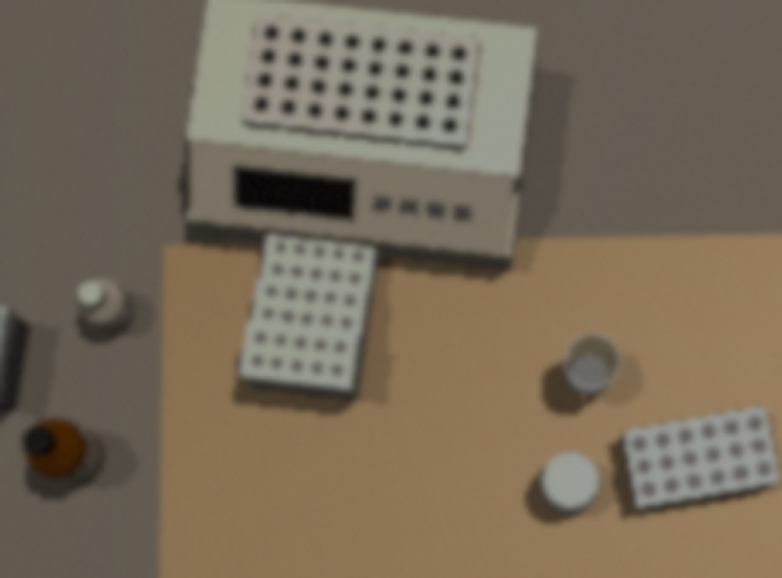

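The rack's low end (crop (320,240)) is flush and square on the heater's front, the other things are undisturbed, and the hand is clear.

```bash
python3 -c "
from bench import bot
print(bot.finish_job())"
```

```text
the job is handed in; nothing more can be done
None
```

I tipped the white rack onto its feet and pushed it along the bench until its low end was flush and square on the heater's front. The last camera fit put the low end 1–3 mm from the front plane and about 27 mm to one side of its middle; the hand is clear, nothing else looked disturbed, and the job is handed in, though the hand-in call returned no verdict.

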